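Bring the vial reader's head to the notch at the tall vial and hold it

TASK

The small vial reader has a head that slides on a rail past three wells: one well holds a tall dropper vial, the other two hold short vials. Take the head by its upright handle and slide it along the rail to the notch opposite the tall vial, until you feel its ball detent drop in. Finish while still gripping the handle, with the head sitting still in that notch, and leave the vials and everything else on the bench undisturbed.

Things in the scene. Friction and masses are not known exactly. Their poses are not given: they have to be found in the camera images.
- rig: The vial reader, fixed: grey base plate 170 (x) x 310 (y) x 10 mm, origin at its underside's centre, z up. A rail 24 mm wide, top 28 mm above the bench, runs along y at x = -45 mm. Behind it, at x = 33 mm, a white block (45 x 160 mm, top at 38 mm) has three wells. Opposite each well two steel ribs, 13 mm apart and 2.5 mm proud, cross the rail: the gap between them is a notch.
- head (a joint): The head's place on the rail, m, 0 to 0.2, growing along rig +y; 0 lies at rig y = -105 mm. Starts at 0.005 to 0.035; notches at 0.06, 0.11, 0.16 (well1, 2, 3), may be passed. Friction about 1 N, stays put. The sprung ball meets a rib 13 mm before the notch; climbing takes about 6 N; past its crest (6.5 mm before) it drops and, if the grip is eased within 4 mm of the notch, draws the head in to 1.5 mm.
- handle (a point): Grip point of the head's handle, an upright aluminium fin 16 mm thick (rig x) x 30 mm wide (rig y) standing on the black carriage (46 x 46 mm), from 53 to 101 mm above the bench. The point is on its centre line, 86 mm up, and moves with it. A lens barrel (20 mm diameter, 45 mm above the bench) points from the carriage to the wells, ending 52 mm from the fin's centre line.
- tall_vial: Tall amber dropper vial, 24 mm diameter, 77 mm high including the narrow pointed white dropper cap; standing in one of the three wells, its top 95 mm above the bench. Origin at the centre of its underside, z up.
- short_vial_a: Short amber vial, 24 mm diameter, 43 mm high with a broad flat white cap, standing in another well, its top 61 mm above the bench. Origin at the centre of its underside.
- short_vial_b: A second short vial, the same as the first, in the remaining well. Origin at the centre of its underside.
- well1 (a point): Centre of the mouth of the first well (25 mm wide, 20 mm deep), opposite the notch at head position 0.06; rig x = 33 mm, y = -45 mm, 38 mm above the bench. The wells are 50 mm apart along rig y, so well1 to well3 is the rail's +y direction.
- well2 (a point): Centre of the mouth of the second well, opposite the notch at 0.11; rig y = +5 mm.
- well3 (a point): Centre of the mouth of the third well, opposite the notch at 0.16; rig y = +55 mm.
- spatula: Bystander: steel lab spatula 180 mm long, 15 mm wide, lying on the bench along the rig's far side. Leave alone.
- tip_box: Bystander: blue pipette-tip box 75 x 75 x 51 mm beside the rig's +y end. Origin under its centre. Leave alone.
- petri_dish: Bystander: clear dish 94 mm diameter, 15 mm high, beside the rig's -y end. Leave alone.
- red_beaker: Bystander: red beaker 100 mm diameter, 140 mm high, on the right of the bench. Leave alone.
- tube_rack: Bystander: red tube rack 90 x 200 x 30 mm on the left of the bench. Leave alone.

How it is judged:
By the outcome, as a careful person would: the job done as asked, in the order asked, and still so for the second after the job is handed in, while the arm keeps its last pose, push and grip.
It also fails if it takes over 35 s, if anything falls off the work surface, if the arm or the gripper's body presses on something with over 40 N, if the wrist force passes 120 N, or if a joint passes its speed limit or range.

ROBOT

A 6-joint arm with a two-finger parallel gripper is mounted at the origin on the work surface. World frame = base frame: x ahead of the robot, y to its left, z up, the work surface at z = 0. Lengths are in m, angles in rad, forces in N, time in s.
With the tool pointing down it reaches from about 0.35 to 0.975 m from the base axis. Payload 4.9 kg.
Tool frame: the origin (TCP) lies at the very end of the fingers, on their centre line; the grasp point (between the pads) lies 19 mm behind it (manip.hold_point_z is the distance from the TCP to the grasp point, in m); z points along the fingers, y is the direction in which the jaws open and shut (so a half turn about z gives the same grasp; the last joint's range is limited). The gripper opens to 85 mm and grips with 20 to 120 N. Pads are 22 mm wide; open, the fingers measure 114 mm over their backs; the gripper's body (76 mm by 85 mm) begins 54 mm behind the grasp point. The pads swing forward as they close: fully open they stand 13 mm farther back than shut.
Start: joints at [1.03, 0.053, 1.613, -0, 1.476, -0.119], TCP at [0.256, 0.57, 0.231] pointing down, gripper open.
Joint ranges: [-3.01, 3.01], [-1.01, 2.22], [0.06, 2.58], [-1.02, 4.17], [0.09, 2.62], [-3.14, 3.14]. Speed limits (rad/s): [2.57, 2.57, 3.14, 3.14, 3.14, 3.14].

INTERFACE

Orientations are given as a unit quaternion [w, x, y, z].
In Python, from plant import monitor, grab_frame, camera_params, ticket, manip gives the robot as it stands.
- The arm moves only by the tool play_rows, never from a script. Its argument "commands" is a list of rows, each an object of numbers: "dx", "dy", "dz": the shift along the tool's x, y, z in cm; "rx", "ry", "rz": the turn, a rotation vector about the tool's x, y, z in rad; "claw": the closure, from 0 (fully open) to 1 (shut). In form: [{"dx": .., "dy": .., "dz": .., "rx": .., "ry": .., "rz": .., "claw": ..}, ...]. A call has 1 to 5 rows; each row is the pose to reach, as a shift and turn from the pose measured when the call began, along the tool's axes at that moment; what a row does not reach only later rows make up. A row lasts 1/10 s, in which the tool goes at most 50 mm and 8.59 degrees, less where a joint would pass 70% of its speed; a pose out of reach is approached as far as the arm can. A call with a gripper value outside its range is refused whole. The fingers move at their own pace and stop on an object; the grip force is fixed at half the most. Time passes only in rows, so rows that repeat a pose let the fingers close. It gives the time, the measured TCP pose, the force and the opening at its end, in the units of the state.
- monitor.state(): the state, without advancing time (a new reading comes with each control period).
- grab_frame(name): name is "side" or "top" or "wrist"; returns the picture (480x640x3 uint8, blue, green, red); there is no depth.
- camera_params(name): a dict with "fx", "fy", "cx", "cy" (pixels), "rvec" (rotation vector, rad) and "tvec" (3), from world to camera coordinates, as OpenCV has them; the wrist camera has in their place "tool_from_camera" (4x4, takes a point from camera to tool coordinates, whose origin is the TCP and whose axes are the flange's). Camera axes: x right, y down, z forward; pixel columns grow to the right and rows downward; lengths in m; the calibration is good to about 2 mm. A picture is of the moment at which its call begins: read the wrist's pose just before it. camera_params takes no time and is no camera call.
- ticket.job_done(): hands the job in, once; it reports no verdict.
The state is a dict: "time": time; "joint_pos": joint angles; "joint_vel": joint speeds; "joint_efforts": joint torques, N m; "tool_pos": TCP position; "tool_rot": TCP orientation; "contact_force": force on the tool from outside, world axes, zero at the start; "ft_torque": the same for the moment, N m; "gripper_width": opening from 0.0 (shut) to 1.0 (fully open).
Only numpy, scipy, OpenCV 4.12 (cv2) and the standard library are available. Lean on these libraries where they do the work, as an engineer would, in place of code of your own. Each camera call takes 0.05 s, during which the arm holds its last target.

## Working session

There is one attempt and no reset: what is moved stays moved. The work goes in short steps, Python scripts to look and compute and a tool call to move; the robot and the scene stay as the last step left them, time stands still between calls to the robot, and variables do not carry over. Pictures are saved under pics/ and viewed, and the job is handed in when it is done.

Besides the shell and the picture viewer there is one more tool, called after "Emit:" by a JSON object that holds its "op" and its "data", one argument or row to a line. play_rows: Moves the arm, as the interface text tells. Its arguments: {"type":"object","properties":{"commands":{"type":"array"}},"required":["commands"]}

```bash
mkdir -p pics
python3 - <<'E'
from plant import monitor, grab_frame, camera_params, manip
import cv2
print(monitor.state()); print(manip.hold_point_z)
for n in ("side","top","wrist"):
    cv2.imwrite(f"pics/{n}0.png",grab_frame(n)); print(n,camera_params(n))
E
```

```text
{'time': 0.0, 'joint_pos': array([ 1.02999912e+00,  5.33340939e-02,  1.61434017e+00,  5.54262849e-06,
        1.47601227e+00, -1.19007684e-01]), 'joint_vel': array([ 0.0004017 , -0.00078457,  0.0001597 ,  0.00072755, -0.00014029,
       -0.00018369]), 'joint_efforts': array([-2.30029109e-04, -3.93687665e+01, -3.70173991e+01,  2.47909085e-06,
        7.35634938e-03, -8.72301740e-06]), 'tool_pos': array([0.25553877, 0.56966472, 0.23004957]), 'tool_rot': array([-3.41766599e-04,  2.09335063e-01,  9.77843410e-01, -9.89588369e-04]), 'contact_force': array([-0.53276018,  0.44013531, -0.69185225]), 'ft_torque': array([ 0.03857721, -0.03097877, -0.03525274]), 'gripper_width': 0.9999503611389294}
0.0187
side {'fx': 534.1809204035311, 'fy': 534.1809204035311, 'cx': 325.7096357583345, 'cy': 229.61705638764587, 'rvec': array([ 1.93093467, -0.83612894,  0.48356356]), 'tvec': array([-0.3940239 ,  0.29056346,  0.82893648])}
top {'fx': 538.0296843595341, 'fy': 538.0296843595341, 'cx': 323.21706117277404, 'cy': 245.15282070488396, 'rvec': array([ 2.15705273, -2.11737625,  0.16346388]), 'tvec': array([0.01249876, 0.60100733, 1.08097039])}
wrist {'fx': 360.5678545016354, 'fy': 360.5678545016354, 'cx': 325.5760852934132, 'cy': 240.87850931622205, 'tool_from_camera': array([[ 1.15766242e-03, -9.44207604e-01, -3.29348842e-01,
         8.44678289e-02],
       [ 9.99999317e-01,  1.14500795e-03,  2.32387091e-04,
        -3.61070791e-05],
       [ 1.57685384e-04, -3.29348887e-01,  9.44208285e-01,
        -1.42616983e-01],
       [ 0.00000000e+00,  0.00000000e+00,  0.00000000e+00,
         1.00000000e+00]])}
```

View pics/side0.png

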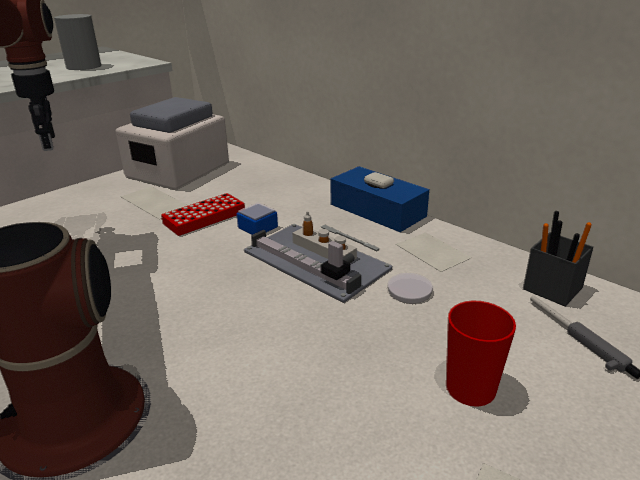

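View pics/top0.png

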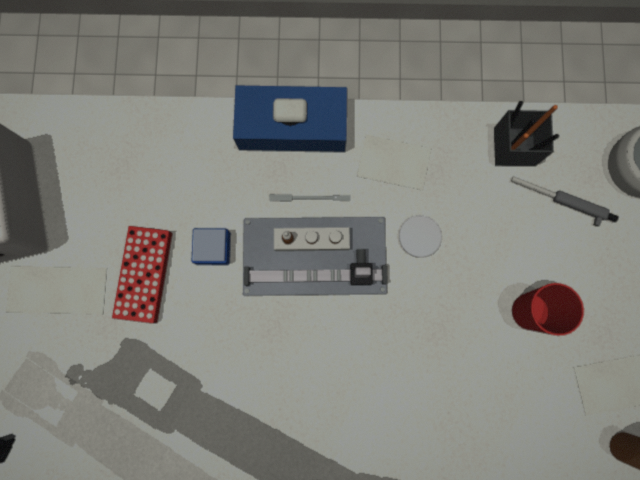

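View pics/wrist0.png

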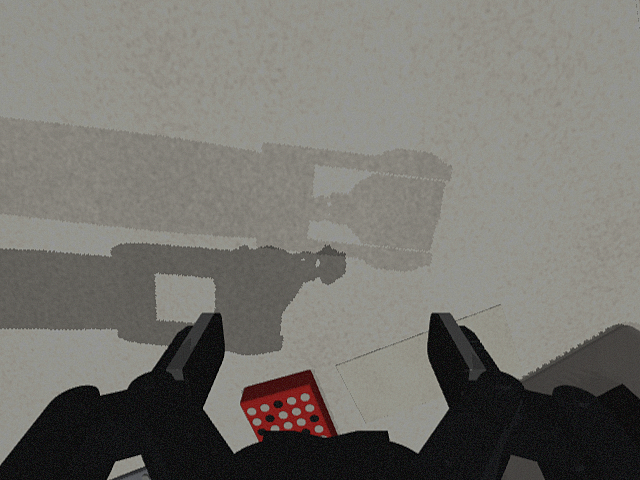

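The tall vial (288,238 in top view) stands in the leftmost well. That is the end by the tip box, so it looks like well3. The head is at about (362,272) near the other end. Next I'll enlarge the view and measure.

Run:
```python
import cv2
a=cv2.imread("pics/top0.png")[205:305,230:400]; cv2.imwrite("pics/topz.png",cv2.resize(a,None,fx=4.5,fy=4.5,interpolation=cv2.INTER_CUBIC))
a=cv2.imread("pics/side0.png")[195:305,235:400]; cv2.imwrite("pics/sidez.png",cv2.resize(a,None,fx=4.5,fy=4.5,interpolation=cv2.INTER_CUBIC))
```

```text
(no output)
```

View pics/topz.png

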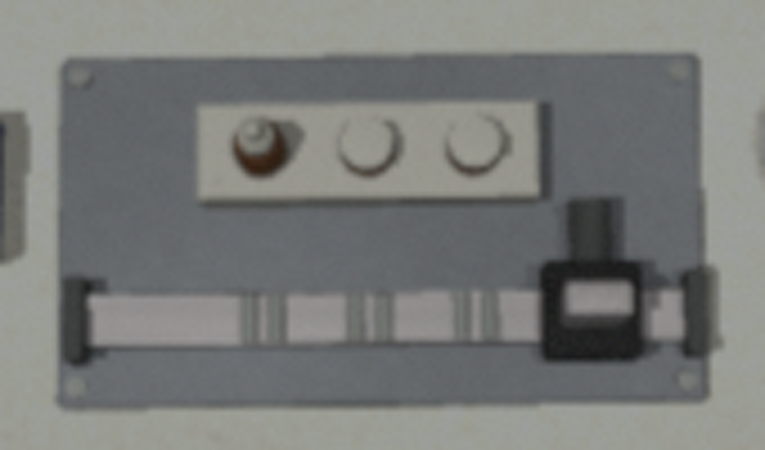

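View pics/sidez.png

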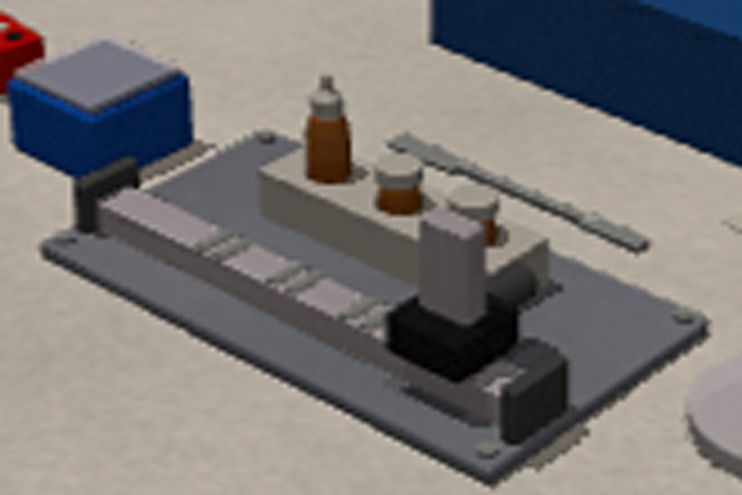

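```bash
cat > h.py <<'E'
import numpy as np, cv2
from plant import camera_params, monitor
from scipy.spatial.transform import Rotation as R
def ray(n,uv):
    c=camera_params(n); Rm=cv2.Rodrigues(c["rvec"])[0]
    d=Rm.T@np.array([(uv[0]-c["cx"])/c["fx"],(uv[1]-c["cy"])/c["fy"],1]); o=-Rm.T@c["tvec"]; return o,d
def onz(n,uv,z):
    o,d=ray(n,uv); return o+d*(z-o[2])/d[2]
def proj(n,P):
    c=camera_params(n); K=np.array([[c["fx"],0,c["cx"]],[0,c["fy"],c["cy"]],[0,0,1]])
    return cv2.projectPoints(np.atleast_2d(np.array(P,float)),c["rvec"],c["tvec"],K,None)[0][:,0]
def zt(u,v): return ((u+.5)/4.5+229.5,(v+.5)/4.5+204.5)
def zs(u,v): return ((u+.5)/4.5+234.5,(v+.5)/4.5+194.5)
E
python3 - <<'E'
from h import *
np.set_printoptions(precision=4,suppress=True)
c=[onz("top",zt(*p),.01) for p in [(63,60),(698,55),(708,402),(58,406)]]
print(np.array(c)); cen=np.mean(c,0); print("cen",cen)
L=[np.linalg.norm(c[i]-c[(i+1)%4]) for i in range(4)];print(L)
d=(c[0]-c[1])+(c[3]-c[2]); yaw=np.arctan2(-d[0],d[1]); print("yaw",yaw)
d=-(c[3]-c[0])-(c[2]-c[1]); print("yaw from x",np.arctan2(d[1],d[0]))
for nm,p,z in [("fin",(599,298),.101),("tall",(258,128),.095),("carr",(592,310),.053),("b1",(265,318),.0305),("b2",(371,318),.0305),("b3",(477,318),.0305),("cap2",(367,143),.061),("cap1",(474,140),.061)]:
    w=onz("top",zt(*p),z); r=np.array([[np.cos(yaw),np.sin(yaw)],[-np.sin(yaw),np.cos(yaw)]])@(w-cen)[:2]; print(nm,w,"rig",r)
print("fin side", onz("side",zs(453,222),.101), onz("side",zs(326,80),.095))
print("w sizes",onz("top",zt(565,298),.101)-onz("top",zt(632,298),.101), onz("top",zt(598,280),.101)-onz("top",zt(598,315),.101))
s=monitor.state(); q=s["tool_rot"]; print(R.from_quat(np.r_[q[1:],q[0]]).as_matrix())
E
```

```text
[[ 0.6636  0.199   0.01  ]
 [ 0.6717 -0.1093  0.01  ]
 [ 0.5036 -0.1142  0.01  ]
 [ 0.496   0.1944  0.01  ]]
cen [0.5837 0.0425 0.01  ]
[np.float64(0.3084490803396651), np.float64(0.16819496061328656), np.float64(0.3086618524274682), np.float64(0.16775548417116568)]
yaw 0.02545730929019554
yaw from x 0.028491730661689196
fin [ 0.5421 -0.0559  0.101 ] rig [-0.0441 -0.0973]
tall [0.6165 0.0969 0.095 ] rig [0.0341 0.0536]
carr [ 0.5419 -0.056   0.053 ] rig [-0.0444 -0.0974]
b1 [0.5376 0.0958 0.0305] rig [-0.0447  0.0545]
b2 [0.5386 0.0461 0.0305] rig [-0.0451  0.0048]
b3 [ 0.5395 -0.0036  0.0305] rig [-0.0454 -0.0449]
cap2 [0.6165 0.0489 0.061 ] rig [0.0329 0.0056]
cap1 [ 0.6188 -0.0004  0.061 ] rig [ 0.034  -0.0438]
fin side [ 0.542 -0.057  0.101] [0.6126 0.0964 0.095 ]
w sizes [-0.0005  0.0295  0.    ] [0.0155 0.0001 0.    ]
[[-0.9124  0.4094 -0.0009]
 [ 0.4094  0.9124 -0.0014]
 [ 0.0002 -0.0016 -1.    ]]
```

Well3 is confirmed. The rig yaw is about 0.0265 and the fin is at (0.542, -0.056), so the head is at about 0.008. The goal fin position is about (0.538, 0.096). The jaws will close along rig x.

Emit:
{"op": "play_rows", "data": {
  "commands": [
    {"dx":-51.7,"dy":-45.4,"dz":2,"rz":1.12,"claw":0},
    {"dx":-51.7,"dy":-45.4,"dz":2,"rz":1.12,"claw":0},
    {"dx":-51.7,"dy":-45.4,"dz":2,"rz":1.12,"claw":0},
    {"dx":-51.7,"dy":-45.4,"dz":2,"rz":1.12,"claw":0},
    {"dx":-51.7,"dy":-45.4,"dz":2,"rz":1.12,"claw":0}
  ]
}}

```text
invalid input
```

```bash
cat >> h.py <<'E'
yaw=0.0265
def goto(P,yw=yaw):
    np.set_printoptions(precision=4,suppress=True)
    s=monitor.state(); q=s["tool_rot"]; Rm=R.from_quat(np.r_[q[1:],q[0]])
    yd=np.array([np.cos(yw),np.sin(yw),0]); z=np.array([0,0,-1.]); T=np.c_[np.cross(yd,z),yd,z]
    print("t",s["time"],"tcp",s["tool_pos"],"F",s["contact_force"],"w",s["gripper_width"],"j",s["joint_pos"])
    print("cm",Rm.inv().apply(np.array(P)-s["tool_pos"])*100,"rot",(Rm.inv()*R.from_matrix(T)).as_rotvec())
E
python3 -c "
from h import *
goto([.542,-.056,.2])"
```

```text
t 0.15 tcp [0.2556 0.5698 0.2303] F [0.2824 0.3436 0.1845] w 0.9957724861154768 j [ 1.03    0.0532  1.614   0.      1.476  -0.119 ]
cm [-51.751  -45.367    3.0934] rot [-0.0015  0.0007  1.1225]
```

Emit:
{"op": "play_rows", "data": {
  "commands": [
    {"dx":-3,"dy":-2.6,"dz":0,"rx":0,"ry":0,"rz":0.12,"claw":0},
    {"dx":-6,"dy":-5.2,"dz":0,"rx":0,"ry":0,"rz":0.24,"claw":0},
    {"dx":-9.4,"dy":-8.2,"dz":0,"rx":0,"ry":0,"rz":0.36,"claw":0},
    {"dx":-13,"dy":-11.4,"dz":0,"rx":0,"ry":0,"rz":0.48,"claw":0},
    {"dx":-16.5,"dy":-14.5,"dz":0,"rx":0,"ry":0,"rz":0.6,"claw":0}
  ]
}}

```text
time: 0.65
tool_pos: [0.347, 0.3682, 0.2302]
tool_rot: [0.0, 0.491, 0.871, -0.001]
contact_force: [0.9, -0.0, 0.8]
gripper_width: 1.001
```

```bash
python3 -c "
from h import *
goto([.542,-.056,.2])"
```

```text
t 0.65 tcp [0.347  0.3682 0.2302] F [ 0.9083 -0.0307  0.8093] w 1.001416089303651 j [ 0.6683 -0.2357  1.8845 -0.0008  1.4946  0.1237]
cm [-46.382   -5.2966   3.0715] rot [-0.0014  0.0014  0.5182]
```

Emit:
{"op": "play_rows", "data": {
  "commands": [
    {"dx":-4.5,"dy":-0.5,"dz":0.3,"rx":0,"ry":0,"rz":0.1,"claw":0},
    {"dx":-9,"dy":-1,"dz":0.6,"rx":0,"ry":0,"rz":0.2,"claw":0},
    {"dx":-13.5,"dy":-1.5,"dz":0.9,"rx":0,"ry":0,"rz":0.3,"claw":0},
    {"dx":-18,"dy":-2,"dz":1.2,"rx":0,"ry":0,"rz":0.4,"claw":0},
    {"dx":-22.5,"dy":-2.5,"dz":1.5,"rx":0,"ry":0,"rz":0.518,"claw":0}
  ]
}}

```text
time: 1.15
tool_pos: [0.4424, 0.161, 0.2151]
tool_rot: [0.0, 0.699, 0.715, -0.001]
contact_force: [0.3, -0.3, -0.3]
gripper_width: 0.999
```

```bash
python3 -c "
from h import *
goto([.542,-.056,.2])"
```

```text
t 1.15 tcp [0.4424 0.161  0.2151] F [ 0.3024 -0.2756 -0.3404] w 0.9991867331954758 j [ 0.1917 -0.3198  1.9773 -0.0014  1.4852  0.1695]
cm [-21.917    9.4754   1.5406] rot [-0.0008  0.0016 -0.0042]
```

Emit:
{"op": "play_rows", "data": {
  "commands": [
    {"dx":-4.2,"dy":1.8,"dz":0.3,"rx":0,"ry":0,"rz":0,"claw":0},
    {"dx":-8.4,"dy":3.6,"dz":0.6,"rx":0,"ry":0,"rz":0,"claw":0},
    {"dx":-12.6,"dy":5.4,"dz":0.9,"rx":0,"ry":0,"rz":0,"claw":0},
    {"dx":-16.8,"dy":7.2,"dz":1.2,"rx":0,"ry":0,"rz":0,"claw":0},
    {"dx":-21,"dy":9,"dz":1.5,"rx":0,"ry":0,"rz":0,"claw":0}
  ]
}}

```text
time: 1.65
tool_pos: [0.5373, -0.0488, 0.2001]
tool_rot: [0.0, 0.699, 0.715, -0.001]
contact_force: [0.1, 1.2, -0.3]
gripper_width: 0.999
```

```bash
python3 -c "
from h import *
from plant import grab_frame
goto([.542,-.056,.2])
cv2.imwrite('pics/w1.png',grab_frame('wrist'))
goto([.542,-.056,.067])"
```

```text
t 1.65 tcp [ 0.5373 -0.0488  0.2001] F [ 0.1177  1.1565 -0.2697] w 0.9988929793638149 j [-0.2278 -0.1307  1.8437 -0.0016  1.429  -0.2494]
cm [-0.7252  0.4495  0.0082] rot [-0.0008  0.0014 -0.0047]
t 1.7 tcp [ 0.5391 -0.0544  0.1996] F [-1.0637 -4.6839  0.6233] w 0.9983981672021469 j [-0.2348 -0.1255  1.8398 -0.0061  1.4258 -0.2514]
cm [-0.085   0.2865 13.2621] rot [-0.0001  0.0062 -0.009 ]
```

View pics/w1.png

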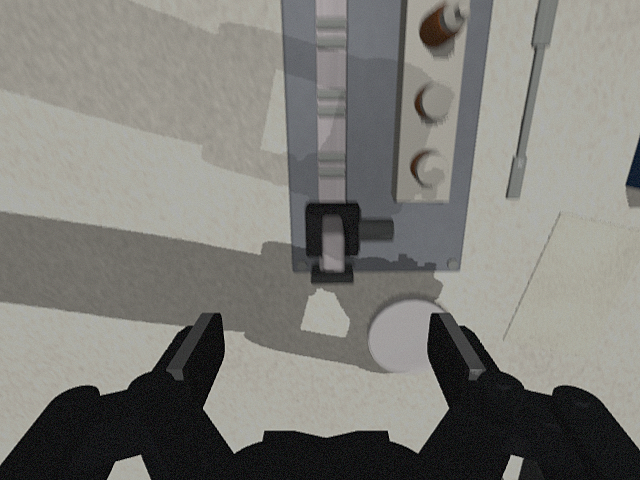

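The wrist view shows the fin at about (333,245), centred between the fingers and matching the estimate. The tall vial is in the far well (440,22). Descending.

Emit:
{"op": "play_rows", "data": {
  "commands": [
    {"dx":-0.1,"dy":0.3,"dz":1.2,"rx":0,"ry":0,"rz":0,"claw":0},
    {"dx":-0.1,"dy":0.3,"dz":3,"rx":0,"ry":0,"rz":0,"claw":0},
    {"dx":-0.1,"dy":0.3,"dz":5.5,"rx":0,"ry":0,"rz":0,"claw":0},
    {"dx":-0.1,"dy":0.3,"dz":7.5,"rx":0,"ry":0,"rz":0,"claw":0},
    {"dx":-0.1,"dy":0.3,"dz":8.5,"rx":0,"ry":0,"rz":0,"claw":0}
  ]
}}

```text
time: 2.2
tool_pos: [0.5401, -0.0547, 0.1112]
tool_rot: [0.0, 0.701, 0.714, -0.003]
contact_force: [-0.8, 0.5, -0.5]
gripper_width: 1.004
```

```bash
python3 -c "
from h import *
goto([.542,-.056,.067])"
```

```text
t 2.2 tcp [ 0.5401 -0.0547  0.1112] F [-0.8189  0.5286 -0.4888] w 1.0038998173898683 j [-0.2349 -0.0342  1.9082 -0.0062  1.271  -0.2516]
cm [-0.1167  0.2077  4.421 ] rot [-0.0048  0.0049 -0.008 ]
```

Emit:
{"op": "play_rows", "data": {
  "commands": [
    {"dx":-0.1,"dy":0.2,"dz":1.2,"rx":-0.005,"ry":0.005,"rz":-0.008,"claw":0},
    {"dx":-0.1,"dy":0.2,"dz":2.4,"rx":-0.005,"ry":0.005,"rz":-0.008,"claw":0},
    {"dx":-0.1,"dy":0.2,"dz":3.6,"rx":-0.005,"ry":0.005,"rz":-0.008,"claw":0},
    {"dx":-0.1,"dy":0.2,"dz":4.4,"rx":-0.005,"ry":0.005,"rz":-0.008,"claw":0},
    {"dx":-0.1,"dy":0.2,"dz":4.4,"rx":-0.005,"ry":0.005,"rz":-0.008,"claw":0}
  ]
}}

```text
time: 2.7
tool_pos: [0.541, -0.0556, 0.0658]
tool_rot: [-0.001, 0.698, 0.716, -0.0]
contact_force: [-1.0, 0.2, -0.7]
gripper_width: 0.999
```

```bash
python3 -c "
from h import *
from plant import grab_frame
goto([.542,-.056,.067])
cv2.imwrite('pics/w2.png',grab_frame('wrist'))
goto([.542,-.056,.067])"
```

```text
t 2.7 tcp [ 0.541  -0.0556  0.0658] F [-1.0071  0.2289 -0.6998] w 0.9988174037236651 j [-0.2394  0.0255  1.9327  0.0003  1.1857 -0.266 ]
cm [-0.0424  0.0938 -0.1234] rot [-0.0021 -0.0008  0.    ]
t 2.75 tcp [ 0.5417 -0.0558  0.0667] F [ 0.946  -0.8636  0.0027] w 0.9967090966679137 j [-0.2394  0.0246  1.9317  0.0002  1.186  -0.266 ]
cm [-0.0226  0.0322 -0.0263] rot [-0.0006 -0.0004 -0.    ]
```

View pics/w2.png

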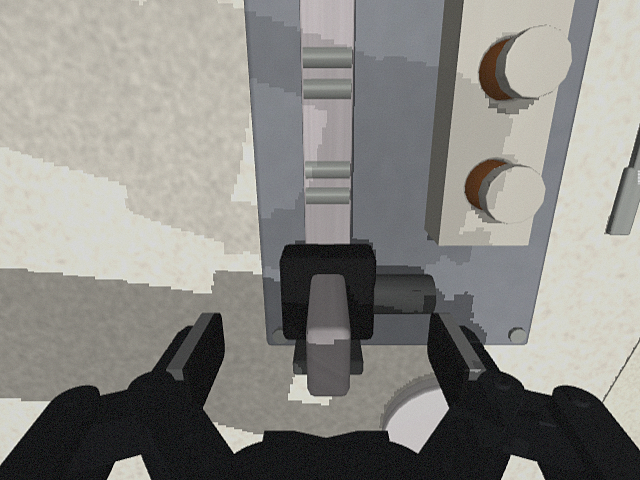

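The fin (u≈329) is centred between the pads (u≈325), and nothing is touching. Closing.

Emit:
{"op": "play_rows", "data": {
  "commands": [
    {"dx":0,"dy":0,"dz":0,"rx":0,"ry":0,"rz":0,"claw":1},
    {"dx":0,"dy":0,"dz":0,"rx":0,"ry":0,"rz":0,"claw":1},
    {"dx":0,"dy":0,"dz":0,"rx":0,"ry":0,"rz":0,"claw":1},
    {"dx":0,"dy":0,"dz":0,"rx":0,"ry":0,"rz":0,"claw":1},
    {"dx":0,"dy":0,"dz":0,"rx":0,"ry":0,"rz":0,"claw":1}
  ]
}}

```text
time: 3.25
tool_pos: [0.542, -0.0558, 0.0672]
tool_rot: [-0.0, 0.698, 0.716, 0.0]
contact_force: [-0.5, 0.5, -0.8]
gripper_width: 0.179
```

```bash
python3 -c "
from h import *
goto([.542,-.056,.067])"
```

```text
t 3.25 tcp [ 0.542  -0.0558  0.0672] F [-0.543   0.4682 -0.7689] w 0.17880833249257602 j [-0.2394  0.0242  1.9313  0.0003  1.1859 -0.2661]
cm [-0.0183 -0.0005  0.0156] rot [ 0.0003 -0.0002  0.0001]
```

Gripped at 15.2 mm, with low force. Sliding along tool -x.

Emit:
{"op": "play_rows", "data": {
  "commands": [
    {"dx":-1,"dy":0,"dz":0,"rx":0,"ry":0,"rz":0,"claw":1},
    {"dx":-2,"dy":0,"dz":0,"rx":0,"ry":0,"rz":0,"claw":1},
    {"dx":-3,"dy":0,"dz":0,"rx":0,"ry":0,"rz":0,"claw":1},
    {"dx":-4,"dy":0,"dz":0,"rx":0,"ry":0,"rz":0,"claw":1},
    {"dx":-5,"dy":0,"dz":0,"rx":0,"ry":0,"rz":0,"claw":1}
  ]
}}

```text
time: 3.75
tool_pos: [0.5426, -0.0833, 0.0652]
tool_rot: [-0.018, 0.698, 0.716, 0.017]
contact_force: [5.2, 91.1, 8.9]
gripper_width: 0.175
```

```bash
python3 -c "
from h import *
from plant import grab_frame
goto([.538,.0959,.067])
cv2.imwrite('pics/w3.png',grab_frame('wrist'))
goto([.538,.0959,.067])"
```

```text
t 3.75 tcp [ 0.5426 -0.0833  0.0652] F [ 5.1906 91.0606  8.895 ] w 0.17466845449503635 j [-0.3119  0.0439  1.9154  0.0499  1.2004 -0.3551]
cm [17.9121 -0.0118  0.7125] rot [-0.0013 -0.0498 -0.0017]
t 3.8 tcp [ 0.5426 -0.0851  0.065 ] F [ 5.3179 75.8503  7.9462] w 0.17235806870361706 j [-0.3135  0.0446  1.9151  0.0467  1.1991 -0.3558]
cm [18.0993 -0.0084  0.6445] rot [-0.0013 -0.0466 -0.0015]
```

View pics/w3.png

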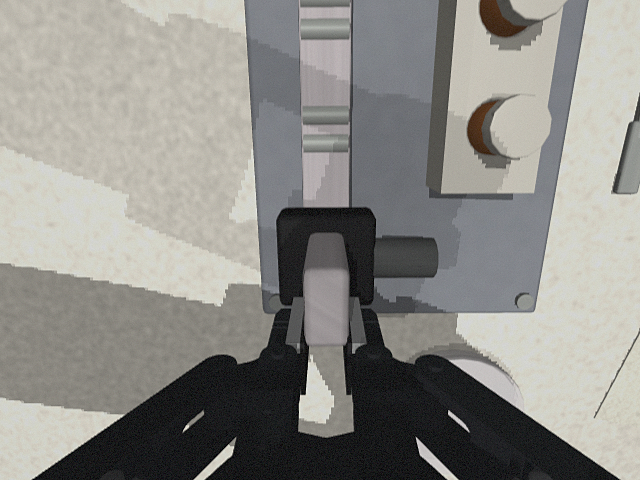

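I got the sign wrong: tool +x is world +y, so that push drove the head back against its -y end stop, at up to 91 N on the wrist. The pads also slipped along the fin. I'll unload, open, recentre on the handle and regrip.

Emit:
{"op": "play_rows", "data": {
  "commands": [
    {"dx":0,"dy":0,"dz":0,"rx":0,"ry":0,"rz":0,"claw":1},
    {"dx":0.1,"dy":0,"dz":-0.1,"rx":0,"ry":-0.03,"rz":0,"claw":1},
    {"dx":0.1,"dy":0,"dz":-0.1,"rx":0,"ry":-0.047,"rz":0,"claw":0.6},
    {"dx":0.1,"dy":0,"dz":-0.1,"rx":0,"ry":-0.047,"rz":0,"claw":0.5},
    {"dx":0.1,"dy":0,"dz":-0.1,"rx":0,"ry":-0.047,"rz":0,"claw":0.5}
  ]
}}

```text
time: 4.3
tool_pos: [0.5426, -0.0848, 0.0662]
tool_rot: [-0.0, 0.698, 0.716, -0.001]
contact_force: [-0.4, 0.4, 0.3]
gripper_width: 0.498
```

```bash
python3 -c "
from h import *
from plant import grab_frame
cv2.imwrite('pics/w4.png',grab_frame('wrist'))
a=grab_frame('top')
cv2.imwrite('pics/topz4.png',cv2.resize(a[205:305,230:400],None,fx=4.5,fy=4.5,interpolation=cv2.INTER_CUBIC))
goto([.5422,-.064,.067])
print(proj('top',[.5422,-.064,.101]))"
```

```text
t 4.4 tcp [ 0.5426 -0.0849  0.0662] F [-0.2259 -0.1776  0.7391] w 0.49778648196012243 j [-0.2903  0.0365  1.9205 -0.0009  1.1856 -0.314 ]
cm [ 2.0926  0.0058 -0.0764] rot [-0.0011  0.0005 -0.0025]
[[366.815  270.8608]]
```

View pics/w4.png

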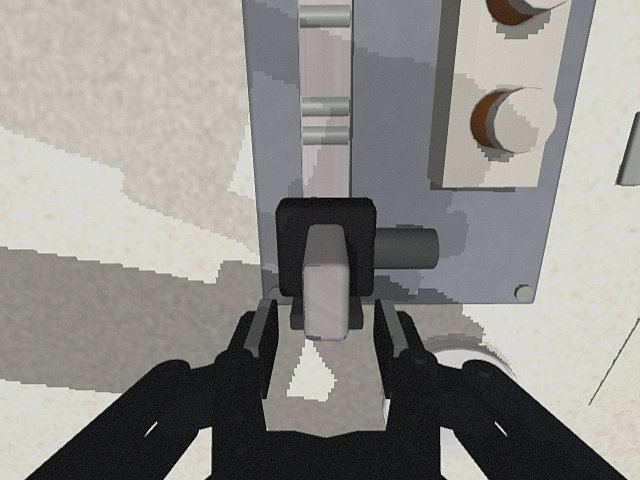

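View pics/topz4.png

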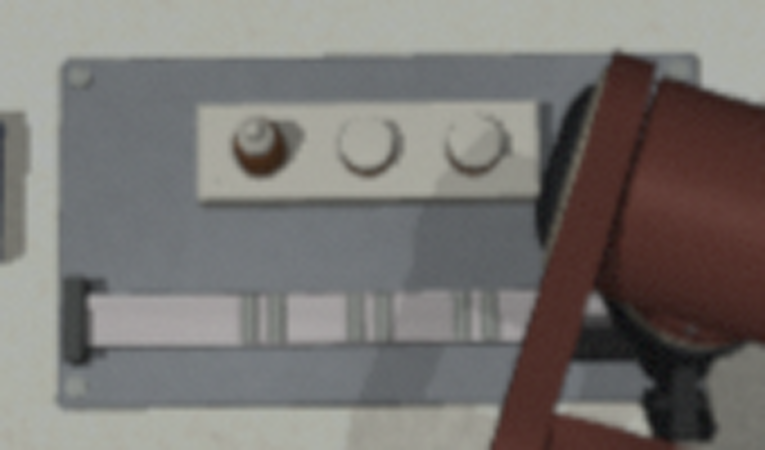

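The head is resting against the end stop. The fin centre should be about y = -0.064, 21 mm ahead of the TCP, and the wrist image agrees. Recentring with +x, then closing.

Emit:
{"op": "play_rows", "data": {
  "commands": [
    {"dx":0.7,"dy":0,"dz":0,"rx":0,"ry":0,"rz":0,"claw":0.5},
    {"dx":1.4,"dy":0,"dz":0,"rx":0,"ry":0,"rz":0,"claw":0.5},
    {"dx":2.1,"dy":0,"dz":-0.1,"rx":0,"ry":0,"rz":0,"claw":0.5},
    {"dx":2.1,"dy":0,"dz":-0.1,"rx":0,"ry":0,"rz":0,"claw":0.5},
    {"dx":2.1,"dy":0,"dz":-0.1,"rx":0,"ry":0,"rz":0,"claw":0.5}
  ]
}}

```text
time: 4.9
tool_pos: [0.5422, -0.0636, 0.0674]
tool_rot: [-0.0, 0.698, 0.716, -0.001]
contact_force: [-0.2, -1.3, 0.0]
gripper_width: 0.5
```

Emit:
{"op": "play_rows", "data": {
  "commands": [
    {"dx":0,"dy":0,"dz":0,"rx":0,"ry":0,"rz":0,"claw":1},
    {"dx":0,"dy":0,"dz":0,"rx":0,"ry":0,"rz":0,"claw":1},
    {"dx":0,"dy":0,"dz":0,"rx":0,"ry":0,"rz":0,"claw":1},
    {"dx":0,"dy":0,"dz":0,"rx":0,"ry":0,"rz":0,"claw":1}
  ]
}}

```text
time: 5.3
tool_pos: [0.5422, -0.0637, 0.0675]
tool_rot: [-0.0, 0.698, 0.716, -0.001]
contact_force: [-0.3, 0.6, 1.2]
gripper_width: 0.179
```

```bash
python3 -c "
from h import *
from plant import grab_frame
cv2.imwrite('pics/w5.png',grab_frame('wrist'))
goto([.538,.0959,.067])"
```

```text
t 5.35 tcp [ 0.5423 -0.0637  0.0675] F [-1.1024 -0.1025  1.6988] w 0.17983890803585786 j [-0.2527  0.027   1.9278 -0.0011  1.1875 -0.2773]
cm [15.9628 -0.0269  0.0403] rot [-0.001   0.0007 -0.0015]
```

View pics/w5.png

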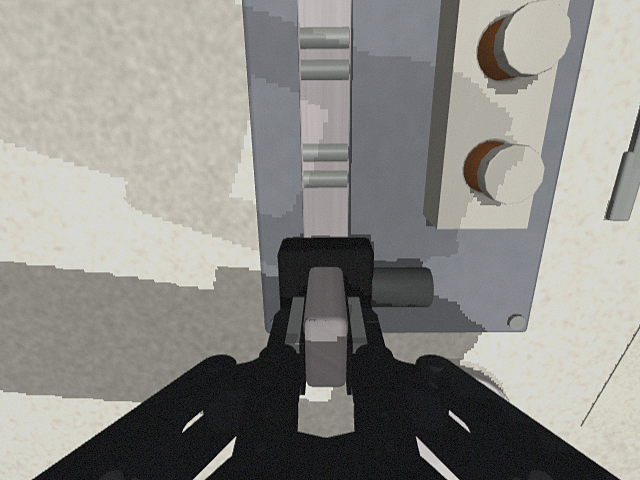

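Regripped and centred. Now sliding in +x.

Emit:
{"op": "play_rows", "data": {
  "commands": [
    {"dx":0.8,"dy":0,"dz":0,"rx":0,"ry":0,"rz":0,"claw":1},
    {"dx":1.6,"dy":0,"dz":0,"rx":0,"ry":0,"rz":0,"claw":1},
    {"dx":2.4,"dy":0,"dz":0,"rx":0,"ry":0,"rz":0,"claw":1},
    {"dx":3.2,"dy":0,"dz":0,"rx":0,"ry":0,"rz":0,"claw":1},
    {"dx":4,"dy":0,"dz":0,"rx":0,"ry":0,"rz":0,"claw":1}
  ]
}}

```text
time: 5.85
tool_pos: [0.541, -0.0228, 0.0675]
tool_rot: [-0.0, 0.698, 0.716, -0.001]
contact_force: [-3.2, -0.3, 2.4]
gripper_width: 0.176
```

```bash
python3 -c "
from h import *
goto([.538,.0959,.067])"
```

```text
t 5.85 tcp [ 0.541  -0.0228  0.0675] F [-3.1634 -0.3268  2.3931] w 0.17641562702293673 j [-0.1791  0.017   1.938  -0.0011  1.1879 -0.204 ]
cm [11.8766 -0.0021  0.0422] rot [-0.0015  0.0008 -0.0012]
```

Emit:
{"op": "play_rows", "data": {
  "commands": [
    {"dx":0.8,"dy":0,"dz":0,"rx":0,"ry":0,"rz":0,"claw":1},
    {"dx":1.6,"dy":0,"dz":0,"rx":0,"ry":0,"rz":0,"claw":1},
    {"dx":2.4,"dy":0,"dz":0,"rx":0,"ry":0,"rz":0,"claw":1},
    {"dx":3.2,"dy":0,"dz":0,"rx":0,"ry":0,"rz":0,"claw":1},
    {"dx":4,"dy":0,"dz":0,"rx":0,"ry":0,"rz":0,"claw":1}
  ]
}}

```text
time: 6.35
tool_pos: [0.5397, 0.018, 0.0675]
tool_rot: [-0.001, 0.698, 0.716, -0.001]
contact_force: [-3.6, -1.1, 3.1]
gripper_width: 0.177
```

Emit:
{"op": "play_rows", "data": {
  "commands": [
    {"dx":0.8,"dy":0,"dz":0,"rx":0,"ry":0,"rz":0,"claw":1},
    {"dx":1.6,"dy":0,"dz":0,"rx":0,"ry":0,"rz":0,"claw":1},
    {"dx":2.4,"dy":0,"dz":0,"rx":0,"ry":0,"rz":0,"claw":1},
    {"dx":3.2,"dy":0,"dz":0,"rx":0,"ry":0,"rz":0,"claw":1},
    {"dx":4,"dy":0,"dz":0,"rx":0,"ry":0,"rz":0,"claw":1}
  ]
}}

```text
time: 6.85
tool_pos: [0.5385, 0.0588, 0.0675]
tool_rot: [-0.001, 0.698, 0.716, -0.001]
contact_force: [-4.2, -1.1, 4.1]
gripper_width: 0.18
```

```bash
python3 -c "
from h import *
from plant import grab_frame
cv2.imwrite('pics/w6.png',grab_frame('wrist'))
a=grab_frame('side')[195:305,235:400]; cv2.imwrite('pics/sidez6.png',cv2.resize(a,None,fx=4.5,fy=4.5,interpolation=cv2.INTER_CUBIC))
goto([.538,.0959,.067])"
```

```text
t 6.95 tcp [0.5385 0.0595 0.0675] F [-4.1593  0.6573  4.7499] w 0.17793576274492953 j [-0.0277  0.0183  1.9368  0.0009  1.1891 -0.0544]
cm [3.6386 0.0478 0.051 ] rot [-0.0025 -0.0009 -0.0001]
```

View pics/w6.png

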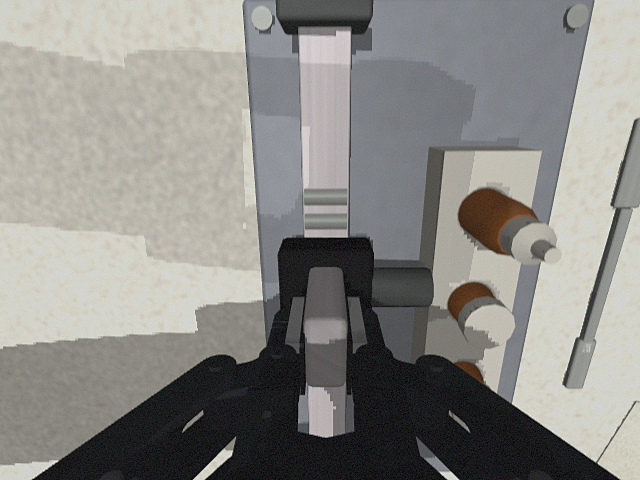

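View pics/sidez6.png

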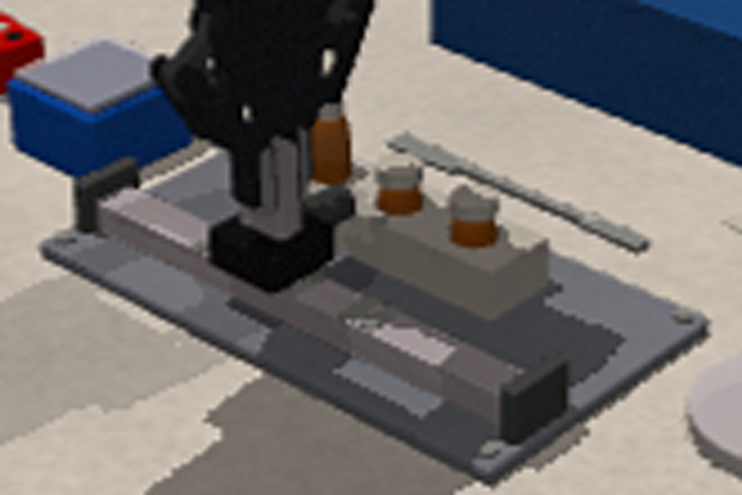

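No slip so far: the carriage front is still at v≈237. About 36 mm remains. I'll do the last part slowly and watch the force.

Emit:
{"op": "play_rows", "data": {
  "commands": [
    {"dx":0.5,"dy":0,"dz":0,"rx":0,"ry":0,"rz":0,"claw":1},
    {"dx":1,"dy":0,"dz":0,"rx":0,"ry":0,"rz":0,"claw":1},
    {"dx":1.6,"dy":0,"dz":0,"rx":0,"ry":0,"rz":0,"claw":1},
    {"dx":2.2,"dy":0,"dz":0,"rx":0,"ry":0,"rz":0,"claw":1},
    {"dx":2.2,"dy":0,"dz":0,"rx":0,"ry":0,"rz":0,"claw":1}
  ]
}}

```text
time: 7.45
tool_pos: [0.5378, 0.0824, 0.0675]
tool_rot: [-0.002, 0.698, 0.717, -0.0]
contact_force: [-4.5, 0.2, 4.2]
gripper_width: 0.178
```

Emit:
{"op": "play_rows", "data": {
  "commands": [
    {"dx":0.2,"dy":0,"dz":0,"rx":0,"ry":0,"rz":0,"claw":1},
    {"dx":0.4,"dy":0,"dz":0,"rx":0,"ry":0,"rz":0,"claw":1}
  ]
}}

```text
time: 7.65
tool_pos: [0.5377, 0.0853, 0.0675]
tool_rot: [-0.001, 0.698, 0.717, -0.001]
contact_force: [-4.3, -5.5, 3.9]
gripper_width: 0.179
```

Emit:
{"op": "play_rows", "data": {
  "commands": [
    {"dx":0.15,"dy":0,"dz":0,"rx":0,"ry":0,"rz":0,"claw":1},
    {"dx":0.3,"dy":0,"dz":0,"rx":0,"ry":0,"rz":0,"claw":1}
  ]
}}

```text
time: 7.85
tool_pos: [0.5376, 0.0876, 0.0675]
tool_rot: [-0.0, 0.698, 0.716, -0.002]
contact_force: [-4.3, -3.7, 4.3]
gripper_width: 0.18
```

```bash
python3 -c "
from h import *
goto([.538,.096,.067])"
```

```text
t 7.85 tcp [0.5376 0.0876 0.0675] F [-4.3044 -3.6563  4.2901] w 0.18027748377446 j [ 0.0261  0.0258  1.9291 -0.0024  1.1898  0.0004]
cm [0.8353 0.059  0.049 ] rot [-0.0031  0.0022  0.0001]
```

The climb is felt at about 5.5 N. I'll continue over the crest.

Emit:
{"op": "play_rows", "data": {
  "commands": [
    {"dx":0.15,"dy":0,"dz":0,"rx":0,"ry":0,"rz":0,"claw":1},
    {"dx":0.3,"dy":0,"dz":0,"rx":0,"ry":0,"rz":0,"claw":1}
  ]
}}

```text
time: 8.05
tool_pos: [0.5375, 0.0906, 0.0675]
tool_rot: [-0.0, 0.698, 0.716, -0.002]
contact_force: [-5.0, -1.0, 4.2]
gripper_width: 0.178
```

Emit:
{"op": "play_rows", "data": {
  "commands": [
    {"dx":0.15,"dy":0,"dz":0,"rx":0,"ry":0,"rz":0,"claw":1},
    {"dx":0.3,"dy":0,"dz":0,"rx":0,"ry":0,"rz":0,"claw":1}
  ]
}}

```text
time: 8.25
tool_pos: [0.5374, 0.094, 0.0675]
tool_rot: [-0.001, 0.698, 0.716, -0.002]
contact_force: [-3.8, -0.6, 4.2]
gripper_width: 0.179
```

```bash
python3 -c "
from h import *
goto([.538,.096,.067])"
```

```text
t 8.25 tcp [0.5374 0.094  0.0675] F [-3.7797 -0.6166  4.2165] w 0.17889531089751642 j [ 0.0375  0.0279  1.927  -0.0017  1.19    0.0119]
cm [0.2007 0.0625 0.0475] rot [-0.0032  0.0016 -0.0003]
```

Over the crest. Moving the last 2 mm, then settling.

Emit:
{"op": "play_rows", "data": {
  "commands": [
    {"dx":0.1,"dy":0,"dz":0,"rx":0,"ry":0,"rz":0,"claw":1},
    {"dx":0.18,"dy":0,"dz":0,"rx":0,"ry":0,"rz":0,"claw":1},
    {"dx":0.18,"dy":0,"dz":0,"rx":0,"ry":0,"rz":0,"claw":1},
    {"dx":0.18,"dy":0,"dz":0,"rx":0,"ry":0,"rz":0,"claw":1}
  ]
}}

```text
time: 8.65
tool_pos: [0.5374, 0.0957, 0.0675]
tool_rot: [-0.001, 0.698, 0.716, -0.002]
contact_force: [-3.7, -1.2, 4.3]
gripper_width: 0.173
```

```bash
python3 -c "
from h import *
goto([.538,.096,.067])"
```

```text
t 8.65 tcp [0.5374 0.0957 0.0675] F [-3.7009 -1.2     4.3011] w 0.17322413414428348 j [ 0.0408  0.0284  1.9264 -0.0017  1.19    0.0152]
cm [0.0256 0.0624 0.0495] rot [-0.0032  0.0017 -0.0003]
```

I'll ease the grip a little so the detent can centre the head, then grip again.

Emit:
{"op": "play_rows", "data": {
  "commands": [
    {"dx":0,"dy":0,"dz":0,"rx":0,"ry":0,"rz":0,"claw":0.74},
    {"dx":0,"dy":0,"dz":0,"rx":0,"ry":0,"rz":0,"claw":0.74},
    {"dx":0,"dy":0,"dz":0,"rx":0,"ry":0,"rz":0,"claw":0.74},
    {"dx":0,"dy":0,"dz":0,"rx":0,"ry":0,"rz":0,"claw":0.74}
  ]
}}

```text
time: 9.05
tool_pos: [0.5376, 0.0958, 0.0674]
tool_rot: [-0.0, 0.698, 0.716, -0.001]
contact_force: [0.3, 0.0, 0.4]
gripper_width: 0.262
```

```bash
python3 -c "
from h import *
from plant import grab_frame
cv2.imwrite('pics/w7.png',grab_frame('wrist'))
goto([.538,.096,.067])"
```

```text
t 9.1 tcp [0.5376 0.0958 0.0675] F [-0.1851  0.0856 -0.3389] w 0.26241719604385566 j [ 0.0408  0.0286  1.9263 -0.0016  1.1895  0.0153]
cm [0.0217 0.0435 0.0466] rot [-0.0028  0.0015 -0.0004]
```

View pics/w7.png

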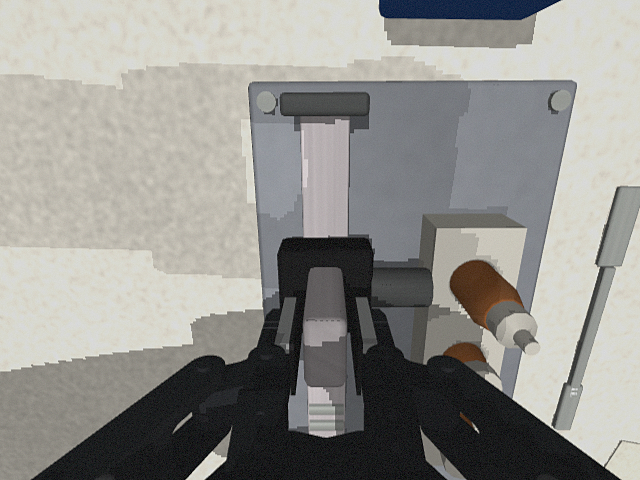

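Barrel (v≈285) lines up with the tall vial's body, and the head did not visibly move when released (carriage front still at v≈237). Regripping.

Emit:
{"op": "play_rows", "data": {
  "commands": [
    {"dx":0,"dy":0,"dz":0,"rx":0,"ry":0,"rz":0,"claw":1},
    {"dx":0,"dy":0,"dz":0,"rx":0,"ry":0,"rz":0,"claw":1},
    {"dx":0,"dy":0,"dz":0,"rx":0,"ry":0,"rz":0,"claw":1},
    {"dx":0,"dy":0,"dz":0,"rx":0,"ry":0,"rz":0,"claw":1},
    {"dx":0,"dy":0,"dz":0,"rx":0,"ry":0,"rz":0,"claw":1}
  ]
}}

```text
time: 9.6
tool_pos: [0.5373, 0.0958, 0.0676]
tool_rot: [-0.001, 0.698, 0.716, -0.002]
contact_force: [-3.7, -2.1, 4.0]
gripper_width: 0.174
```

```bash
python3 -c "
from h import *
from plant import grab_frame
a=grab_frame('side')[195:305,235:400]; cv2.imwrite('pics/sidez8.png',cv2.resize(a,None,fx=4.5,fy=4.5,interpolation=cv2.INTER_CUBIC))
a=grab_frame('top')[205:305,230:400]; cv2.imwrite('pics/topz8.png',cv2.resize(a,None,fx=4.5,fy=4.5,interpolation=cv2.INTER_CUBIC))
cv2.imwrite('pics/w8.png',grab_frame('wrist'))
a=cv2.imread('pics/w7.png');b=cv2.imread('pics/w8.png')
for i in (a,b):
  g=cv2.cvtColor(i,cv2.COLOR_BGR2GRAY); print(g[228:246,300:350].mean(1).round().astype(int))
goto([.538,.096,.067])"
```

```text
[168 169 169 169 168 168 169 170 158  96  26  16  20  21  22  20  21  22]
[167 167 166 167 166 167 168 164 152  93  20  16  19  20  20  22  20  21]
t 9.75 tcp [0.5374 0.0958 0.0676] F [-5.2105 -0.7025  5.355 ] w 0.1805372710908777 j [ 0.0408  0.0284  1.9263 -0.0016  1.1904  0.0152]
cm [0.0213 0.0641 0.0576] rot [-0.0034  0.0016 -0.0003]
```

View pics/sidez8.png

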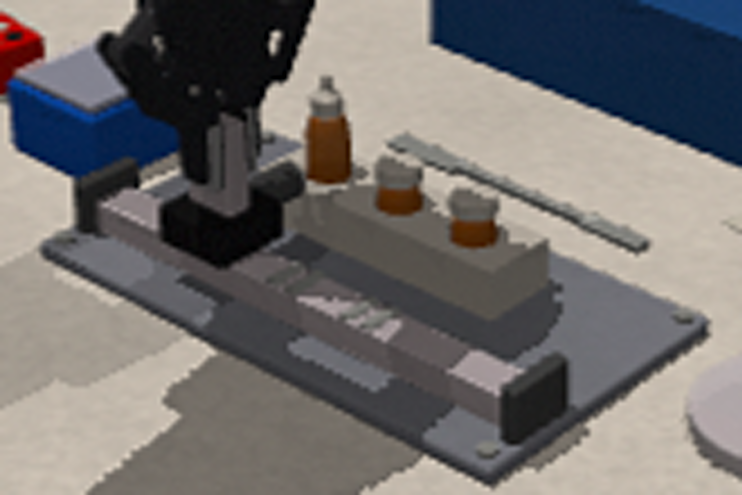

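View pics/topz8.png

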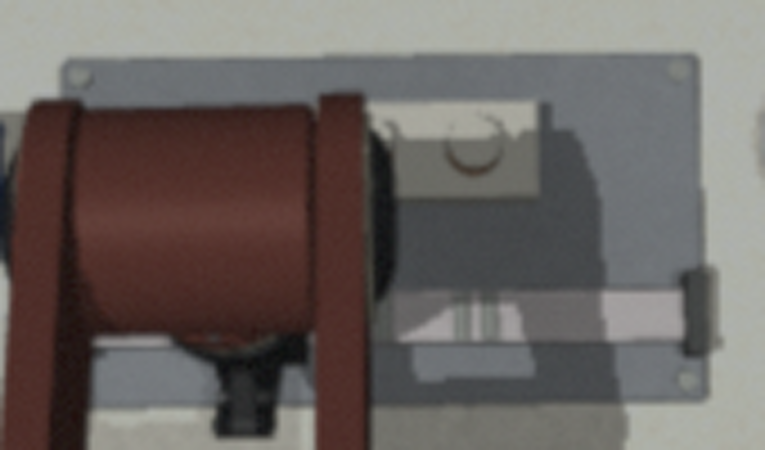

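The head is in the well3 notch and gripped. The vials, spatula and tip box look unmoved, and the forces are small and steady. Handing in.

```bash
python3 -c "
from plant import ticket
print(ticket.job_done())"
```

```text
the job is handed in; nothing more can be done
None
```

The head is in the notch opposite the tall vial (well3, position 0.16), still gripped by its handle. I handed the job in at about 9.8 s.

- **Final checks:** I felt the ball climb the rib at about 5.5 N, then the force fell off past the crest. I eased the grip so the detent could settle the head. It did not visibly move, and I gripped it again. The handle is at world y of about 0.0958; the estimates of the notch were 0.0957–0.0963. Wrist forces were about 5 N in x and z and 1 N along the rail. In the last pictures the vials, spatula and tip box looked unmoved; the petri dish and tube rack were only partly in view and the beaker was not checked.
- **Mistake along the way:** my first slide went the wrong way because of a sign error. It pushed the head against its -y end stop with up to 91 N at the wrist, below the 120 N limit, and the pads slipped about 2 cm on the handle. I unloaded, recentred, gripped again and slid the right way; no further slip showed in the wrist pictures.

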